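Shut and lock a node case's service panel

ROBOT

A 6-joint arm with a two-finger parallel gripper is mounted at the origin on the work surface. World frame = base frame: x ahead of the robot, y to its left, z up, the work surface at z = 0. Lengths are in m, angles in rad, forces in N, time in s.
With the tool pointing down it reaches from about 0.375 to 0.9 m from the base axis. Payload 3.1 kg.
Tool frame: the origin (TCP) lies at the very end of the fingers, on their centre line; the grasp point (between the pads) lies 19 mm behind it; z points along the fingers, y is the direction in which the jaws open and shut (so a half turn about z gives the same grasp; the last joint's range is limited). The gripper opens to 85 mm and grips with 20 to 120 N. Pads are 22 mm wide; open, the fingers measure 114 mm over their backs; the gripper's body (76 mm by 85 mm) begins 54 mm behind the grasp point. The pads swing forward as they close: fully open they stand 13 mm farther back than shut.
Start: joints at [-1.474, 0.527, 1.433, -0, 1.181, -0.178], TCP at [0.17, -0.602, 0.198] pointing down, gripper open.
Joint ranges: [-3.08, 3.08], [-0.75, 2.2], [0.22, 2.44], [-1.43, 4.57], [0, 2.65], [-2.85, 2.85]. Speed limits (rad/s): [2.79, 2.79, 3.14, 3.14, 3.14, 3.14].

INTERFACE

Orientations are given as a rotation vector (axis times angle).
In Python, from rig import ctrl gives the robot as it stands.
- The arm moves only by the tool servo_tool, never from a script. Its arguments are lists of equal length, an entry for each row: "fingers": the closure, from -1 (fully open) to 1 (shut); "xyz": the shift along the tool's x, y, z in units of 50 mm (1.0 is 50 mm), a list of three; "rot": the turn, a rotation vector about the tool's x, y, z in units of 60 degrees (1.0 is 60 degrees), a list of three. A call has 1 to 20 rows; each row shifts and turns the pose as measured when the row begins, along the tool's axes as they then stand; what a row does not reach is not made up. A row lasts 1/12 s, in which the tool goes at most 41.7 mm and 7.16 degrees, less where a joint would pass 70% of its speed; a pose out of reach is approached as far as the arm can. A call with a number of a shift or a turn outside -1 to 1 is refused whole. A call with a gripper value outside its range is refused whole. The fingers move at their own pace and stop on an object; "newtons" is the grip in N (left out, the last holds). Time passes only in rows, so rows that do not move let the fingers close. It gives the time, the measured TCP pose, the force and the opening at its end, in the units of the state.
- ctrl.sense(): the state, without advancing time (a new reading comes with each control period).
- ctrl.read_camera(name): name is "scene" or "top"; returns (picture, depth): 384x512x3 uint8, red, green, blue; 384x512 float32, m along the optical axis (not along the pixel's ray), 0 where there is no reading.
- ctrl.get_calibration(name): a dict with "fx", "fy", "cx", "cy" (pixels), "world_to_cam" (4x4, takes a point from world to camera coordinates). Camera axes: x right, y up, looking along -z (the intrinsics and any distortion apply to the point x, -y, -z); pixel columns grow to the right and rows downward; lengths in m; the calibration is good to about 2 mm. A picture is of the moment at which its call begins. get_calibration takes no time and is no camera call.
- ctrl.finish_job(): hands the job in, once; it reports no verdict.
The state is a dict: "t": time; "joint_positions": joint angles; "qd": joint speeds; "effort": joint torques, N m; "ee_pos": TCP position; "eef_rot": TCP orientation; "contact_force": force on the tool from outside, world axes, zero at the start; "moment": the same for the moment, N m; "finger_gap": finger opening in m.
Only numpy, scipy, OpenCV 4.12 (cv2) and the standard library are available. Lean on these libraries where they do the work, as an engineer would, in place of code of your own. Each camera call takes 0.05 s, during which the arm holds its last target. There are 200 camera calls.

TASK

The service panel on top of the aluminium computer case is sprung slightly open. With closed fingertips, press it fully down, set the fingertips in the slot of its quarter-turn fastener and, with the panel still held down, turn the fastener clockwise (seen from above) as far as it goes, so that the panel stays shut when you let go. Do not lift the panel, and leave the loose things on the bench where they are.

Things in the scene. Friction and masses are not known exactly. Their poses are not given: they have to be found in the camera images.
- case: flat aluminium computer case with vent slits, fixed to the bench, 260 (x) x 320 (y) x 100 mm high. Origin: centre of its underside; own -x is its front (robot side), z up. The service panel is its whole top, hinged along case y at case x = +125, z = 100 mm. A keeper under the panel, inside the front wall at the middle, catches the fastener's tongue.
- panel (a joint): opening of the service panel (aluminium, 252 x 316 x 4 mm), rad: 0 = fully down on a firm stop, top face level 104 mm above the bench; grows as the front edge rises. A spring holds it ajar at about 0.1 (front edge up 25 mm); some 4 N down on the fastener (190 mm from the hinge) shuts it. Keep it below 0.02 for the tongue to pass under the keeper. Unlocked it springs up; locked it rests near 0.01.
- fastener (a joint): fastener angle, rad: starts at 0 to 0.3; 0 = unlocked, slot along case y; grows clockwise seen from above to a firm stop at 1.571 = locked, slot along case x. Stays where left; takes about 0.06 N m to turn. The tongue goes under the keeper from about 1.1 on; turned with the panel up, it strikes the keeper or passes over it and does not lock.
- slot (a point): centre of the slot's floor, on the turning axis of the fastener: a round head, 92 mm across, black with a steel floor, near the front edge. The slot, 38 mm wide, 14 deep, about 84 long, crosses the head between two raised halves, open at both ends. Own y along the slot, z out of the panel; turns with the head. Panel down: case x = -65, y = 0, floor 108 mm and head's top 122 mm above the bench.
- screwdriver: loose screwdriver lying on the bench, not to be moved
- screw_jar: loose clear jar with a black lid, 48 mm in diameter, 60 mm high, standing on the bench, not to be moved
- fan: loose square case fan, 80 x 80 x 25 mm, lying on the bench, not to be moved

How it is judged:
On the way, in this order (a step that is already met when the one before it is completed fails the run):
1. the panel is pressed fully down with the fingers (value of joint panel below 0.025 rad and contact force between the fingers and case above 1 N), for 0.1 s.
2. the fastener is turned to its stop by the fingers with the panel down (value of joint panel below 0.025 rad and value of joint fastener above 1.4 rad), for 0.1 s.
At the end, for the whole second after the job is handed in: Panel shut (below 0.025 rad) and held there by the fastener alone, fastener turned past 1.40 rad of its 1.571, loose things within 30 mm of where they were (all of step 2 and velocity of joint panel below 0.05 rad/s and distance of each of screwdriver, screw_jar, fan from where it was at the start of the episode below 0.03 m); the robot touches nothing.
It fails at once if the panel is lifted open (value of joint panel above 0.2 rad).
It fails at once if a loose thing is moved or lifted (distance of any of screwdriver, screw_jar, fan from where it was at the start of the episode above 0.03 m).
It also fails if it takes over 38 s, if anything falls off the work surface, if the arm or the gripper's body presses on something with over 40 N, if the wrist force passes 120 N, or if a joint passes its speed limit or range.

## Working session

There is one attempt and no reset: what is moved stays moved. The work goes in short steps, Python scripts to look and compute and a tool call to move; the robot and the scene stay as the last step left them, time stands still between calls to the robot, and variables do not carry over. Pictures are saved under pics/ and viewed, about 8 in all and at most 12, crops included, and the job is handed in when it is done.

Besides the shell and the picture viewer there is one more tool, called after "Call:" as name(argument=value, ...) on one line, values as JSON. servo_tool: Moves the arm, as the interface text tells. Shifts and turns lie within -1 to 1; 1 stands for 50 mm of shift or 60 degrees of turn. Its arguments: {"type":"object","properties":{"fingers":{"type":"array"},"xyz":{"type":"array"},"rot":{"type":"array"},"newtons":{"type":"number"}},"required":["fingers","xyz","rot"]}

```bash
mkdir -p pics; cat > h.py <<'E'
import numpy as np, cv2
from rig import ctrl
from scipy.spatial.transform import Rotation as R
def world(name, depth):
    c=ctrl.get_calibration(name); v,u=np.mgrid[0:384,0:512]
    d=depth; x=(u-c['cx'])/c['fx']*d; y=-(v-c['cy'])/c['fy']*d
    P=np.stack([x,y,-d,np.ones_like(d)],-1)
    return (P@np.linalg.inv(c['world_to_cam']).T)[...,:3]
E
python3 - <<'E'
from h import *
s=ctrl.sense(); print(s)
for n in ("top","scene"):
    p,d=ctrl.read_camera(n); np.savez(n+'0.npz',p=p,d=d)
    cv2.imwrite(f'pics/{n}0.png',p[...,::-1]); c=ctrl.get_calibration(n); print(n,c)
E
```

```text
{'t': 0.0, 'joint_positions': array([-1.47449948e+00,  5.28445111e-01,  1.43388155e+00, -1.55241500e-05,
        1.18137140e+00, -1.78494706e-01]), 'qd': array([-0.00111696, -0.000123  , -0.00141887, -0.00231826, -0.00063859,
       -0.00109937]), 'effort': array([ 2.60504257e-04, -4.42353702e+01, -1.78023756e+01, -3.21601046e-04,
        8.39369459e-03,  9.74442031e-06]), 'ee_pos': array([ 0.16954348, -0.60076844,  0.19665321]), 'eef_rot': array([-3.10990074e+00, -4.30005772e-01, -1.13276350e-04]), 'contact_force': array([-0.30527513,  0.40529624, -0.19470001]), 'moment': array([ 0.01131393,  0.07361106, -0.01645966]), 'finger_gap': 0.08532737755489554}
top {'fx': 468.843196238287, 'fy': 468.843196238287, 'cx': 259.3107331571225, 'cy': 186.61499593045127, 'world_to_cam': array([[-4.53537385e-04, -9.99973180e-01,  7.30979091e-03,
        -8.77235097e-03],
       [ 9.90216057e-01,  5.70934598e-04,  1.39541514e-01,
        -5.87404027e-01],
       [-1.39541944e-01,  7.30155963e-03,  9.90189241e-01,
        -1.42460525e+00],
       [ 0.00000000e+00,  0.00000000e+00,  0.00000000e+00,
         1.00000000e+00]])}
scene {'fx': 360.9584375743461, 'fy': 360.9584375743461, 'cx': 256.70814409824715, 'cy': 194.36507024754732, 'world_to_cam': array([[ 0.42513006,  0.90497449,  0.01689996, -0.24330047],
       [-0.56145685,  0.24901873,  0.78914883,  0.237818  ],
       [ 0.70995116, -0.34497949,  0.61396947, -1.74326445],
       [ 0.        ,  0.        ,  0.        ,  1.        ]])}
```

View pics/top0.png

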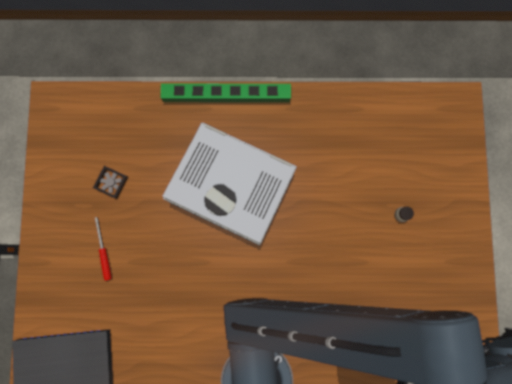

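View pics/scene0.png

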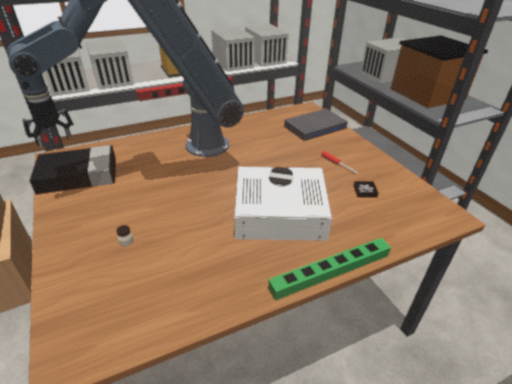

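Top view: fastener head at about (220,200), slot as a light stripe; the case is yawed. The jar (404,214), fan (111,182) and screwdriver (103,250) are all well clear of it. Next I measure the panel and slot.

```bash
python3 - <<'E'
from h import *
f=np.load('top0.npz'); p,d=f['p'],f['d']; W=world('top',d)
z=W[...,2]; m=(z>0.085)&(z<0.17)&(d>0); m[:110]=0; m[260:]=0; m[:,:150]=0; m[:,310:]=0
g=cv2.cvtColor(p,cv2.COLOR_RGB2GRAY)
pan=m&(g>140)
P=W[pan]; A=np.c_[P[:,:2],np.ones(len(P))]
for i in range(5):
    k=np.linalg.lstsq(A,P[:,2],rcond=None)[0]; r=P[:,2]-A@k; ok=abs(r)<0.003; P,A=P[ok],A[ok]
print('plane',k,len(P),'grad dir',np.degrees(np.arctan2(-k[1],-k[0])),np.hypot(k[0],k[1]))
full=cv2.morphologyEx(m.astype(np.uint8),cv2.MORPH_OPEN,np.ones((5,5)))
pts=W[full>0][:,:2]; rect=cv2.minAreaRect((pts*1000).astype(np.float32)); print(rect, cv2.boxPoints(rect))
# head
h=np.abs(np.mgrid[0:384,0:512]-np.array([200,220])[:,None,None]); near=(np.hypot(*h)<24)
dk=near&(g<90); print('dark',dk.sum()); hp=(W[dk]*1000).astype(np.float32)
print('circle',cv2.minEnclosingCircle(hp[:,:2].copy()),'z',np.percentile(hp[:,2],[5,50,95]))
print('mean',hp.mean(0))
n,l,st,c=cv2.connectedComponentsWithStats(dk.astype(np.uint8))
for i in range(1,n):
    if st[i,4]>30:
        q=(W[l==i]*1000).astype(np.float32); print(st[i],q.mean(0),cv2.minAreaRect(q[:,:2].copy()))
cv2.imwrite('pics/c.png',cv2.resize(p[110:260,150:310,::-1],None,fx=5,fy=5)[:600*2][:750,:])
cv2.imwrite('pics/c.png',cv2.resize(p[160:240,170:270,::-1],None,fx=7,fy=7))
E
```

```text
plane [-0.09351051  0.04494585  0.16876116] 5274 grad dir -25.671281650098567 0.1037513589638777
((593.20556640625, 79.46397399902344), (319.19329833984375, 261.4566345214844), 64.60693359375) [[ 406.6681     -8.653915]
 [ 642.8647   -120.77327 ]
 [ 779.74304   167.58186 ]
 [ 543.54645   279.70123 ]]
dark 283
circle ((479.383056640625, 61.71268844604492), 113.51805877685547) z [135.31376495 141.5252533  148.59481049]
mean [534.1944 105.6705 150.8705]
[215 185  21  17 141] [557.955    88.9769  148.15149] ((488.32861328125, 47.47760009765625), (227.03070068359375, 35.16347885131836), 32.145877838134766)
[205 199  21  16 142] [510.60095  122.246475 153.57024 ] ((463.80670166015625, 72.3497543334961), (213.2667694091797, 23.286523818969727), 47.2392578125)
```

View pics/c.png

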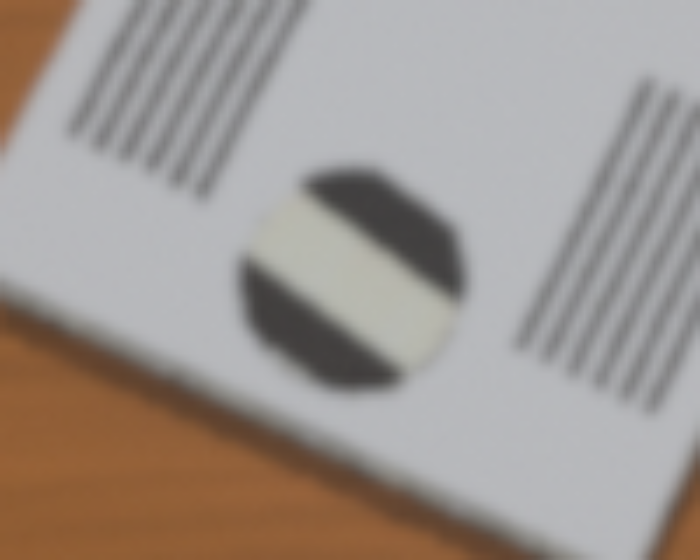

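```bash
python3 - <<'E'
from h import *
f=np.load('top0.npz'); p,d=f['p'],f['d']; W=world('top',d)
c=ctrl.get_calibration('top'); T=np.linalg.inv(c['world_to_cam'])
def ray(u,v,z):
    r=T[:3,:3]@[(u-c['cx'])/c['fx'],-(v-c['cy'])/c['fy'],-1]; o=T[:3,3]; return o+r*(z-o[2])/r[2]
g=cv2.cvtColor(p,cv2.COLOR_RGB2GRAY)
yy,xx=np.mgrid[0:384,0:512]; dk=(np.hypot(yy-200,xx-220)<20)&(g<110)
n,l,st,ce=cv2.connectedComponentsWithStats(dk.astype(np.uint8))
q=[ray(*ce[i],.1415) for i in range(1,n) if st[i,4]>60]; print(n,[st[i,4] for i in range(n)],q)
v=q[0]-q[1]; C=(q[0]+q[1])/2; a=np.degrees(np.arctan2(v[1],v[0])); print('C open',C,'perp-to-slot angle',a,'slot end psi',a+90*3)
yaw=np.radians(-25.5); ex=np.array([np.cos(yaw),np.sin(yaw)])
C0=C[:2]-0.0033*ex; print('C0',C0)
from_case=np.array([.5932,.0795])-.065*ex; print('from case box',from_case)
E
```

```text
3 [np.int32(196268), np.int32(169), np.int32(171)] [array([0.55832375, 0.08883087, 0.1415    ]), array([0.51187271, 0.1234267 , 0.1415    ])]
C open [0.53509823 0.10612879 0.1415    ] perp-to-slot angle -36.67802267242739 slot end psi 233.3219773275726
C0 [0.5321197  0.10754947]
from case box [0.53453196 0.10748322]
```

Call:
servo_tool(fingers=[1, 1, 1, 1, 1, 1], xyz=[[0, 0, 0], [0, 0, -0.2], [0, 0, -0.2], [0, -0.5, 0], [0, -0.5, 0], [0, -0.5, 0]], rot=[[0, 0, 0], [0, 0, 0], [0, 0, 0], [0, 0, -0.11], [0, 0, -0.11], [0, 0, -0.11]], newtons=40)

```text
t: 0.6
ee_pos: [0.1418, -0.5352, 0.2192]
eef_rot: [2.981, 0.98, -0.0]
contact_force: [-0.9, 0.5, -0.5]
finger_gap: 0.0119
```

```bash
cat >> h.py <<'E'
def ang(): 
    x=R.from_rotvec(ctrl.sense()['eef_rot']).as_matrix()[:,0]; return np.degrees(np.arctan2(x[1],x[0]))
def rows(p0,a0,pts,angs,nd=2):
    """tool-down rows from pose (p0,a0) through pts/angs"""
    X,Q=[],[]
    for p,a in zip(pts,angs):
        r=np.radians(a0); ex=np.array([np.cos(r),np.sin(r)]); ey=np.array([ex[1],-ex[0]]); dd=np.array(p)-p0
        X.append([round(float(k)/.05,nd) for k in (dd[:2]@ex,dd[:2]@ey,-dd[2])]); Q.append([0,0,round((a0-a)/60,nd)])
        p0,a0=np.array(p),a
    print(len(X));print(X);print(Q)
E
python3 - <<'E'
from h import *
s=ctrl.sense(); p0=s['ee_pos'];a0=ang(); t=np.linspace(0,1,21)[1:]
rows(p0,a0,[p0+(np.array([.521,.086,.2])-p0)*k for k in t],[a0+(143.5-a0)*k for k in t])
E
```

```text
20
[[0.67, -0.28, 0.02], [0.7, -0.21, 0.02], [0.71, -0.15, 0.02], [0.72, -0.08, 0.02], [0.73, -0.01, 0.02], [0.73, 0.06, 0.02], [0.72, 0.13, 0.02], [0.7, 0.19, 0.02], [0.68, 0.26, 0.02], [0.65, 0.32, 0.02], [0.62, 0.38, 0.02], [0.58, 0.43, 0.02], [0.54, 0.49, 0.02], [0.49, 0.54, 0.02], [0.44, 0.58, 0.02], [0.38, 0.62, 0.02], [0.32, 0.65, 0.02], [0.26, 0.68, 0.02], [0.2, 0.7, 0.02], [0.13, 0.72, 0.02]]
[[0, 0, np.float64(-0.09)], [0, 0, np.float64(-0.09)], [0, 0, np.float64(-0.09)], [0, 0, np.float64(-0.09)], [0, 0, np.float64(-0.09)], [0, 0, np.float64(-0.09)], [0, 0, np.float64(-0.09)], [0, 0, np.float64(-0.09)], [0, 0, np.float64(-0.09)], [0, 0, np.float64(-0.09)], [0, 0, np.float64(-0.09)], [0, 0, np.float64(-0.09)], [0, 0, np.float64(-0.09)], [0, 0, np.float64(-0.09)], [0, 0, np.float64(-0.09)], [0, 0, np.float64(-0.09)], [0, 0, np.float64(-0.09)], [0, 0, np.float64(-0.09)], [0, 0, np.float64(-0.09)], [0, 0, np.float64(-0.09)]]
```

Call:
servo_tool(fingers=[1, 1, 1, 1, 1, 1, 1, 1, 1, 1, 1, 1, 1, 1, 1, 1, 1, 1, 1, 1], xyz=[[0.67, -0.28, 0], [0.7, -0.21, 0], [0.71, -0.15, 0], [0.72, -0.08, 0], [0.73, 0, 0], [0.73, 0.06, 0], [0.72, 0.13, 0], [0.7, 0.19, 0], [0.68, 0.26, 0], [0.65, 0.32, 0], [0.62, 0.38, 0], [0.58, 0.43, 0], [0.54, 0.49, 0], [0.49, 0.54, 0], [0.44, 0.58, 0], [0.38, 0.62, 0], [0.32, 0.65, 0], [0.26, 0.68, 0], [0.2, 0.7, 0], [0.13, 0.72, 0]], rot=[[0, 0, -0.09], [0, 0, -0.09], [0, 0, -0.09], [0, 0, -0.09], [0, 0, -0.09], [0, 0, -0.09], [0, 0, -0.09], [0, 0, -0.09], [0, 0, -0.09], [0, 0, -0.09], [0, 0, -0.09], [0, 0, -0.09], [0, 0, -0.09], [0, 0, -0.09], [0, 0, -0.09], [0, 0, -0.09], [0, 0, -0.09], [0, 0, -0.09], [0, 0, -0.09], [0, 0, -0.09]])

```text
t: 2.27
ee_pos: [0.5095, 0.1209, 0.2331]
eef_rot: [0.827, 2.989, -0.04]
contact_force: [1.5, -0.7, 0.2]
finger_gap: -0.0002
```

```bash
python3 - <<'E'
from h import *
s=ctrl.sense(); p0=s['ee_pos'];a0=ang(); print(p0,a0,s['joint_positions'],s['finger_gap']); n=int(np.ceil(np.linalg.norm(np.array([.521,.086,.2])-p0)/.035));n=max(n,int(abs(143.5-a0)/6)+1); t=np.linspace(0,1,n+1)[1:]
rows(p0,a0,[p0+(np.array([.521,.086,.2])-p0)*k for k in t],[a0+(143.5-a0)*k for k in t])
E
```

```text
[0.50945915 0.12088795 0.23314338] 149.08123221118197 [ 0.04316211  0.33776224  1.65916622 -0.04115523  1.11517988 -0.97010694] -0.00023945523292329284
2
[[-0.28, -0.24, 0.33], [-0.29, -0.23, 0.33]]
[[0, 0, np.float64(0.05)], [0, 0, np.float64(0.05)]]
```

Call:
servo_tool(fingers=[1, 1, 1, 1], xyz=[[-0.28, -0.24, 0.33], [-0.29, -0.23, 0.33], [0, 0, 0], [0, 0, 0]], rot=[[0, 0, 0.05], [0, 0, 0.05], [0, 0, 0], [0, 0, 0]])

```text
t: 2.6
ee_pos: [0.5293, 0.0975, 0.2064]
eef_rot: [0.95, 2.938, -0.023]
contact_force: [0.0, -0.4, 0.2]
finger_gap: -0.0002
```

```bash
cat >> h.py <<'E'
def to(p,a):
    s=ctrl.sense(); M=R.from_rotvec(s['eef_rot']); r=np.radians(a)
    G=R.from_matrix(np.array([[np.cos(r),np.sin(r),0],[np.sin(r),-np.cos(r),0],[0,0,-1]]))
    print('t',s['t'],'p',s['ee_pos'].round(4),'a',round(ang(),1),'F',s['contact_force'].round(1),'q6',s['joint_positions'][5].round(2))
    print('shift',(M.inv().apply(np.array(p)-s['ee_pos'])/.05).round(3),'rot',(np.degrees((M.inv()*G).as_rotvec())/60).round(3))
E
python3 - <<'E'
from h import *
to([.521,.086,.2],143.5)
p,d=ctrl.read_camera('scene'); cv2.imwrite('pics/s1.png',cv2.resize(p[110:250,200:360,::-1],None,fx=4,fy=4,interpolation=cv2.INTER_CUBIC))
E
```

```text
t 2.6 p [0.5293 0.0975 0.2064] a 144.2 F [ 0.  -0.4  0.2] q6 -0.93
shift [ 0.008 -0.284  0.127] rot [0.002 0.053 0.011]
```

View pics/s1.png

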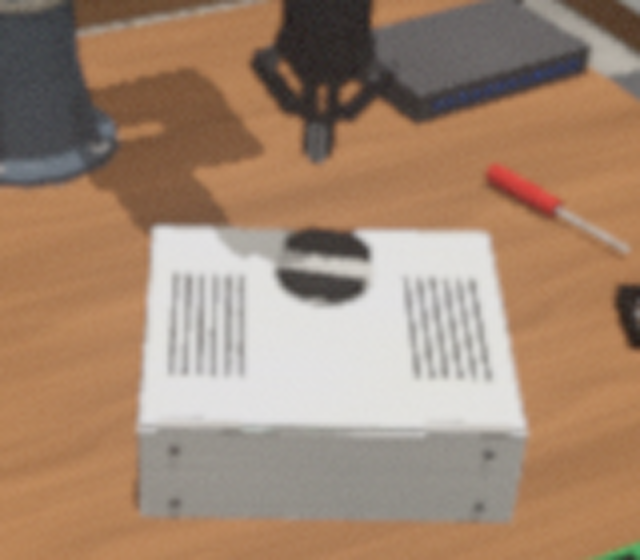

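The picture shows the closed fingers upright just above the fastener head (322,265), with the slot stripe clearly visible. I line up and go lower.

Call:
servo_tool(fingers=[1, 1, 1, 1], xyz=[[0, -0.28, 0.2], [0, 0, 0.3], [0, 0, 0.2], [0, 0, 0]], rot=[[0, 0.05, 0.01], [0, 0, 0], [0, 0, 0], [0, 0, 0]])

```text
t: 2.98
ee_pos: [0.5232, 0.0852, 0.1757]
eef_rot: [0.979, 2.975, 0.007]
contact_force: [-0.1, -0.5, 0.0]
finger_gap: -0.0006
```

```bash
python3 - <<'E'
from h import *
to([.521,.086,.155],143.5)
E
```

```text
t 2.9833 p [0.5232 0.0852 0.1757] a 143.6 F [-0.1 -0.5  0. ] q6 -0.99
shift [ 0.048 -0.016  0.414] rot [0.007 0.008 0.001]
```

Call:
servo_tool(fingers=[1, 1, 1, 1, 1, 1, 1], xyz=[[0.05, -0.02, 0.3], [0, 0, 0.3], [0, 0, 0.2], [0, 0, 0.2], [0, 0, 0.2], [0, 0, 0.1], [0, 0, 0.1]], rot=[[0, 0, 0], [0, 0, 0], [0, 0, 0], [0, 0, 0], [0, 0, 0], [0, 0, 0], [0, 0, 0]])

```text
t: 3.57
ee_pos: [0.5252, 0.0862, 0.1081]
eef_rot: [0.974, 2.965, 0.012]
contact_force: [-0.2, 0.8, -0.2]
finger_gap: 0.0
```

```bash
python3 - <<'E'
from h import *
to([.518,.087,.108],143.5)
E
```

```text
t 3.5667 p [0.5252 0.0862 0.1081] a 143.6 F [-0.2  0.8 -0.2] q6 -0.99
shift [ 0.124 -0.072 -0.001] rot [0.013 0.017 0.002]
```

```bash
python3 - <<'E'
from h import *
p,d=ctrl.read_camera('scene'); a=cv2.resize(p[110:250,200:360,::-1],None,fx=4,fy=4,interpolation=cv2.INTER_CUBIC); cv2.imwrite('pics/s2.png',a)
W=world('scene',d); z=W[...,2]
g=cv2.cvtColor(p,cv2.COLOR_RGB2GRAY); m=(z>.09)&(z<.16)&(g>140); m[:150]=0;m[230:]=0;m[:,:225]=0;m[:,340:]=0
P=W[m];A=np.c_[P[:,:2],np.ones(len(P))]
for i in range(5):
    k=np.linalg.lstsq(A,P[:,2],rcond=None)[0]; ok=abs(P[:,2]-A@k)<.003; P,A=P[ok],A[ok]
print(k,'tilt',np.hypot(*k[:2]))
s=ctrl.sense(); print(s['ee_pos'],s['contact_force'],s['moment'])
E
```

```text
[-0.09539134  0.04671167  0.17025678] tilt 0.10621434994132385
[0.52437031 0.08624534 0.10717034] [-0.81453905 -0.44793476 -0.55886025] [-0.02228035 -0.00107168 -0.00321095]
```

View pics/s2.png

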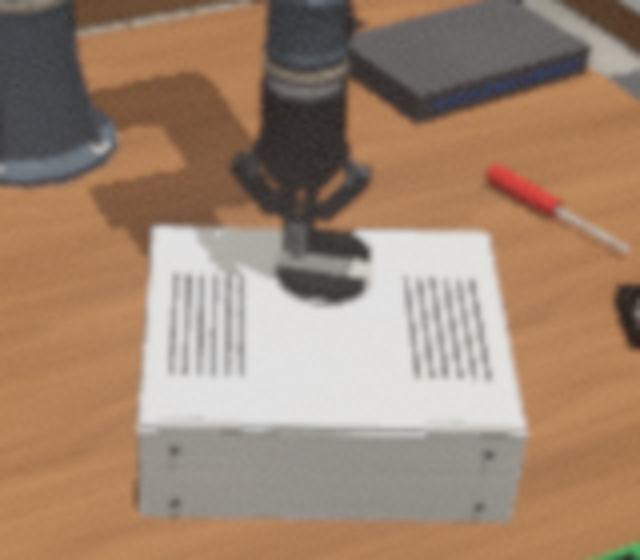

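The finger sits at (293,255), at the slot's left end, but the panel tilt is still 0.106. I check the fingertip's real position from depth.

```bash
python3 - <<'E'
from h import *
s=ctrl.sense(); c=ctrl.get_calibration('scene')
def pr(P):
    q=c['world_to_cam']@np.r_[P,1]; return c['cx']+c['fx']*q[0]/-q[2], c['cy']-c['fy']*q[1]/-q[2]
print('tcp px',pr(s['ee_pos']),'head',pr([.535,.106,.1415]), 'tcp if z .127', pr([.5244,.0862,.127]))
p,d=ctrl.read_camera('scene'); W=world('scene',d)
for v in range(160,186,2): print(v,[(W[v,u]*1000).round().astype(int).tolist()+[int(p[v,u].mean())] for u in (270,273,276)])
E
```

```text
tcp px (np.float64(272.79276549628344), np.float64(180.9923153470152)) head (np.float64(279.37580639661815), np.float64(173.61159196081485)) tcp if z .127 (np.float64(273.02495861217795), np.float64(176.60616727301152))
160 [[528, 68, 206, 54], [515, 87, 193, 63], [544, 84, 211, 62]]
162 [[526, 70, 195, 57], [530, 80, 195, 64], [540, 86, 200, 60]]
164 [[527, 70, 188, 77], [535, 77, 191, 58], [540, 87, 191, 57]]
166 [[522, 73, 175, 112], [534, 79, 181, 83], [540, 87, 183, 64]]
168 [[521, 74, 166, 125], [532, 80, 171, 86], [534, 91, 169, 76]]
170 [[522, 74, 158, 125], [535, 79, 165, 92], [533, 92, 160, 80]]
172 [[525, 72, 152, 136], [536, 79, 157, 91], [537, 91, 154, 80]]
174 [[510, 81, 131, 145], [535, 80, 147, 111], [515, 104, 128, 130]]
176 [[516, 78, 126, 116], [522, 87, 128, 125], [527, 97, 128, 134]]
178 [[541, 65, 138, 73], [551, 72, 142, 70], [553, 83, 141, 76]]
180 [[544, 64, 131, 104], [555, 70, 137, 65], [561, 79, 138, 70]]
182 [[544, 64, 122, 184], [564, 65, 135, 73], [567, 76, 134, 65]]
184 [[552, 60, 119, 223], [560, 68, 123, 176], [569, 75, 126, 112]]
```

The visible tip is about 30 mm higher than the reported TCP, and laterally it agrees. I keep going down until force appears.

Call:
servo_tool(fingers=[1, 1, 1, 1], xyz=[[0.12, -0.04, 0], [0.04, 0, 0.12], [0.02, 0, 0.12], [0, 0, 0]], rot=[[0, 0.01, 0], [0, 0, 0], [0, 0, 0], [0, 0, 0]])

```text
t: 4.0
ee_pos: [0.5167, 0.0904, 0.0958]
eef_rot: [0.977, 2.974, 0.018]
contact_force: [0.7, -0.6, 0.6]
finger_gap: 0.0001
```

```bash
python3 - <<'E'
from h import *
to([.519,.087,.078],143.5)
E
```

```text
t 4.0 p [0.5167 0.0904 0.0958] a 143.6 F [ 0.7 -0.6  0.6] q6 -0.99
shift [-0.075 -0.032  0.355] rot [0.014 0.007 0.002]
```

Call:
servo_tool(fingers=[1, 1, 1, 1], xyz=[[-0.05, -0.02, 0.12], [0, 0, 0.12], [0, 0, 0.1], [0, 0, 0]], rot=[[0, 0, 0], [0, 0, 0], [0, 0, 0], [0, 0, 0]])

```text
t: 4.33
ee_pos: [0.5178, 0.0885, 0.0778]
eef_rot: [0.977, 2.975, 0.019]
contact_force: [-0.1, 0.3, 2.6]
finger_gap: 0.0001
```

```bash
cat >> h.py <<'E'
def tilt(save=None):
    p,d=ctrl.read_camera('scene'); W=world('scene',d); z=W[...,2]
    if save: cv2.imwrite(save,cv2.resize(p[130:230,220:350,::-1],None,fx=5,fy=5,interpolation=cv2.INTER_CUBIC))
    g=cv2.cvtColor(p,cv2.COLOR_RGB2GRAY); m=(z>.09)&(z<.16)&(g>140); m[:150]=0;m[230:]=0;m[:,:225]=0;m[:,340:]=0
    P=W[m];A=np.c_[P[:,:2],np.ones(len(P))]
    for i in range(5):
        k=np.linalg.lstsq(A,P[:,2],rcond=None)[0]; ok=abs(P[:,2]-A@k)<.003; P,A=P[ok],A[ok]
    print('tilt',np.hypot(*k[:2]).round(4),'n',len(P),'panel z at fastener',(k@[.533,.107,1]).round(4))
E
python3 - <<'E'
from h import *
tilt('pics/s3.png'); to([.519,.087,.078],143.5)
E
```

```text
tilt 0.0194 n 3279 panel z at fastener 0.1077
t 4.3833 p [0.5178 0.0885 0.0781] a 143.6 F [-0.8  0.7  2.9] q6 -0.99
shift [-0.036 -0.01   0.003] rot [0.014 0.006 0.002]
```

View pics/s3.png

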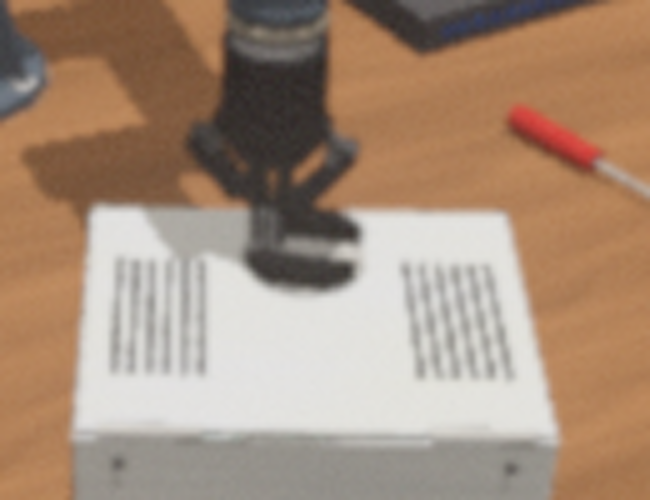

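The picture shows the fingertips in the slot at its left end (265,235). The panel is nearly down, with tilt 0.019 and 3 N. I press further.

Call:
servo_tool(fingers=[1, 1, 1], xyz=[[0, 0, 0.08], [0, 0, 0.06], [0, 0, 0.04]], rot=[[0, 0, 0], [0, 0, 0], [0, 0, 0]])

```text
t: 4.63
ee_pos: [0.5184, 0.0881, 0.074]
eef_rot: [0.974, 2.974, 0.017]
contact_force: [-6.0, 0.3, 20.9]
finger_gap: -0.0002
```

```bash
python3 - <<'E'
from h import *
tilt(); to([.519,.087,.075],143.5)
E
```

```text
tilt 0.003 n 3202 panel z at fastener 0.1045
t 4.6833 p [0.5184 0.0881 0.074 ] a 143.7 F [-5.9 -0.7 21.3] q6 -1.0
shift [-0.023 -0.01  -0.02 ] rot [0.014 0.008 0.004]
```

Panel firmly down at 21 N, tilt 0.003. The finger is at r≈24 mm, so tool +x is the clockwise tangent and tool +y points to the axis. I take up the slack against the wall, then start the arc.

Call:
servo_tool(fingers=[1, 1, 1, 1, 1, 1], xyz=[[0.1, 0, 0.02], [0.1, 0, 0.02], [0.08, 0.02, 0.02], [0.08, 0.02, 0.02], [0.08, 0.02, 0.02], [0.08, 0.02, 0.02]], rot=[[0, 0, 0], [0, 0, 0], [0, 0, 0.1], [0, 0, 0.1], [0, 0, 0.1], [0, 0, 0.1]])

```text
t: 5.18
ee_pos: [0.5109, 0.1034, 0.0743]
eef_rot: [1.579, 2.678, 0.026]
contact_force: [-1.7, -3.2, 11.4]
finger_gap: 0.0002
```

```bash
cat >> h.py <<'E'
def slot():
    to([.519,.087,.075],ang()); tilt()
    s=ctrl.sense(); p=s['ee_pos'][:2]-[.5325,.1075]; a=np.radians(ang()); t=np.array([np.cos(a),np.sin(a)]); u=np.array([-t[1],t[0]])
    print('along slot r',(p@u*1000).round(1),'tangent off',(p@t*1000).round(1),'tool theta',round(154.6-ang(),1),'M',s['moment'].round(2))
E
python3 - <<'E'
from h import *
slot()
E
```

```text
t 5.1833 p [0.5109 0.1034 0.0743] a 118.9 F [-1.7 -3.2 11.4] q6 -0.52
shift [-0.366 -0.016 -0.008] rot [0.03  0.019 0.   ]
tilt 0.0024 n 3222 panel z at fastener 0.1045
along slot r 20.7 tangent off 7.4 tool theta 35.9 M [-0.32  0.28 -0.03]
```

Call:
servo_tool(fingers=[1, 1, 1, 1, 1], xyz=[[0.1, 0, 0.02], [0.1, 0, 0.02], [0.1, 0, 0.02], [0.1, 0, 0.02], [0.1, 0, 0.02]], rot=[[0, 0, 0.1], [0, 0, 0.1], [0, 0, 0.1], [0, 0, 0.1], [0, 0, 0.1]])

```text
t: 5.65
ee_pos: [0.5157, 0.121, 0.0744]
eef_rot: [2.228, 2.138, 0.055]
contact_force: [0.5, -11.5, 8.6]
finger_gap: 0.0002
```

```bash
python3 - <<'E'
from h import *
tilt('pics/s4.png'); slot()
E
```

```text
tilt 0.004 n 3233 panel z at fastener 0.1047
t 5.7 p [0.5162 0.1215 0.0745] a 87.4 F [ 1.1 -8.   7.7] q6 0.09
shift [-0.686  0.087  0.002] rot [0.061 0.01  0.   ]
tilt 0.0029 n 3245 panel z at fastener 0.1045
along slot r 16.8 tangent off 13.3 tool theta 66.8 M [-1.26 -0.08 -0.24]
```

View pics/s4.png

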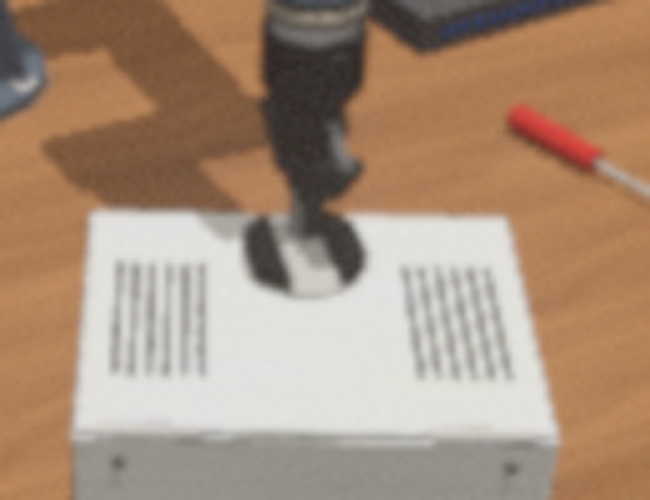

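The slot is now nearly along case x (centre around (310,255)) and the panel is still down. I finish with a last turn and a push to the stop.

Call:
servo_tool(fingers=[1, 1, 1, 1, 1, 1], xyz=[[0.06, -0.06, 0.02], [0.06, -0.06, 0.02], [0.06, -0.04, 0.02], [0.06, -0.02, 0.02], [0.06, 0, 0.02], [0.06, 0, 0.02]], rot=[[0, 0, 0.1], [0, 0, 0.1], [0, 0, 0.1], [0, 0, 0.08], [0, 0, 0], [0, 0, 0]])

```text
t: 6.25
ee_pos: [0.5173, 0.1257, 0.0744]
eef_rot: [2.596, 1.641, 0.063]
contact_force: [-5.0, -10.7, 14.7]
finger_gap: 0.0001
```

```bash
cat >> h.py <<'E'
def slotang():
    c=ctrl.get_calibration('scene'); p,d=ctrl.read_camera('scene'); T=np.linalg.inv(c['world_to_cam'])
    # ortho-rectify head-top plane z=.122, case frame, 0.5 mm/px, 140 mm patch
    yaw=np.radians(-25.5); src=[];dst=[]
    for X,Y in ((-60,-60),(60,-60),(60,60),(-60,60)):
        w=np.array([.5325+(X*np.cos(yaw)-Y*np.sin(yaw))/1e3,.1075+(X*np.sin(yaw)+Y*np.cos(yaw))/1e3,.122,1]); q=c['world_to_cam']@w
        src.append([c['cx']-c['fx']*q[0]/q[2],c['cy']+c['fy']*q[1]/q[2]]); dst.append([240-Y*4,240-X*4])
    return cv2.warpPerspective(p,cv2.getPerspectiveTransform(np.float32(src),np.float32(dst)),(480,480))[...,::-1]
E
python3 - <<'E'
from h import *
slot(); cv2.imwrite('pics/o5.png',slotang())
E
```

```text
t 6.25 p [0.5173 0.1257 0.0744] a 64.6 F [ -5.  -10.7  14.7] q6 0.55
shift [-0.685  0.362  0.02 ] rot [0.077 0.002 0.   ]
tilt 0.0034 n 3231 panel z at fastener 0.1046
along slot r 21.5 tangent off 9.9 tool theta 90.0 M [-2.    0.86 -0.2 ]
```

View pics/o5.png

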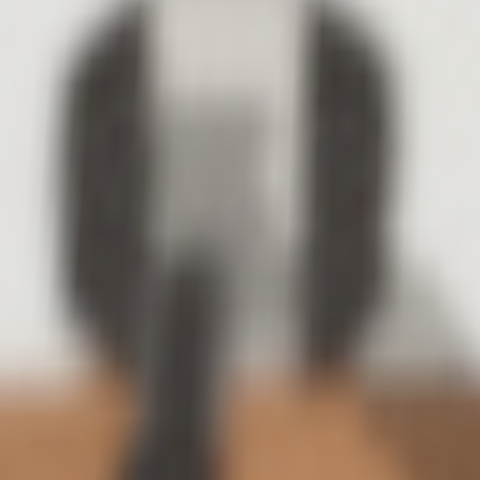

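Rectified view (up = case +x): the slot edges at columns ~150 and ~305 run vertically, so the fastener is at about 90°. One more firm push, then I unload sideways and lift straight out.

Call:
servo_tool(fingers=[1, 1, 1, 1, 1, 1, 1, 1, 1, 1, 1], xyz=[[0.09, 0, 0.02], [0.1, 0, 0.02], [0.1, 0, 0.02], [-0.07, 0, 0], [-0.07, 0, -0.02], [0, 0, -0.2], [0, 0, -0.3], [0, 0, -0.5], [0, 0, -0.6], [0, 0, -0.6], [0, 0, 0]], rot=[[0, 0, 0], [0, 0, 0], [0, 0, 0], [0, 0, 0], [0, 0, 0], [0, 0, 0], [0, 0, 0], [0, 0, 0], [0, 0, 0], [0, 0, 0], [0, 0, 0]])

```text
t: 7.27
ee_pos: [0.5062, 0.1249, 0.1892]
eef_rot: [2.581, 1.65, 0.017]
contact_force: [1.0, -0.9, 0.2]
finger_gap: 0.0002
```

```bash
python3 - <<'E'
from h import *
slot(); cv2.imwrite('pics/o6.png',slotang())
E
```

```text
t 7.2667 p [0.5062 0.1249 0.1892] a 65.1 F [ 1.  -0.9  0.2] q6 0.54
shift [-0.504  0.383  2.335] rot [0.069 0.032 0.001]
tilt 0.0141 n 3274 panel z at fastener 0.1067
along slot r 32.3 tangent off 3.9 tool theta 89.5 M [0.06 0.01 0.02]
```

View pics/o6.png

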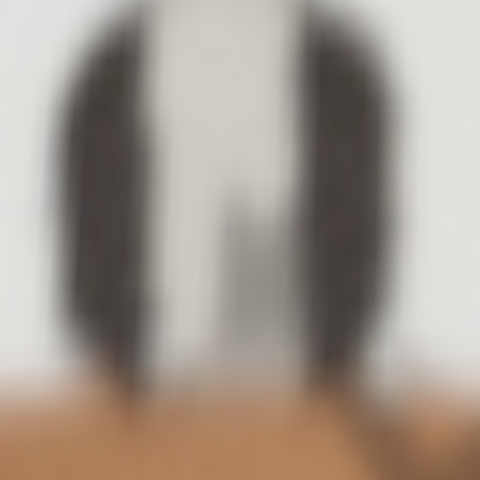

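Released: the panel stays at about 0.01 rad and the slot is along case x. The tool is clear and the force is near zero, so I hand in.

```bash
python3 -c "
from rig import ctrl
print(ctrl.finish_job())"
```

```text
the job is handed in; nothing more can be done
None
```

The panel is shut and the fastener is turned to its locked position. I handed the job in at about 7.4 s of the 38 s allowed. I pressed the panel down with closed fingertips in the slot, about 24 mm off the turning axis. From there I swept the fastener clockwise to its stop under roughly 8–20 N of downward force, then lifted clear.

**Last checks after letting go:**
- **Panel:** it stays down, with a measured tilt of about 0.014 rad. The brief expects about 0.01 when locked and allows up to 0.025.
- **Fastener:** the slot lies along case x, about 90° to within a few degrees. I judged this by eye from a rectified picture.
- **Tool:** it is free, with a residual force reading of about 1 N, which I take as sensor noise.

**What disagreed:** the visible fingertip sat about 30 mm higher than the reported tool height. I pressed by measured force and panel tilt instead of height.

**Not re-measured:** I did not measure the screwdriver, jar and fan again at the end. The arm's path stayed clear of all three.

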